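Third hand for the dart ledge

TASK

Ring the desk bell by pressing its plunger fully down to its stop, to call your friend over; then set the small oak dart ledge on the plywood jig, holes up, with a 64 mm long face flat against the red barn board and centred between its two white lines. Press it against the board with your fingers with a steady push of about 10 N (never above 30 N), and finish while still holding it pressed there, so that the friend can screw it on from behind. Leave the other things on the table where they are.

Things in the scene. Friction and masses are not known exactly. Their poses are not given: they have to be found in the camera images.
- jig: assembly jig, fixed to the table: plywood base 180 (x) by 200 (y) by 12 mm thick. Origin: centre of its underside, at table height. +x points from the open near side to the board (pressing direction); y runs along the board. Two oak posts, tops 62 mm above the table, stand behind the board at x 70 to 90 mm, y +/-70 mm. Dark lines on the base at y +/-40 mm continue the white lines.
- board: red and grey barn board, the fence, 200 (y) by 18 thick (x) by 56 mm high, on edge across the jig, underside 14 mm, top 70 mm above the table. Origin: middle of the front face's lower edge, at rest at x +30 mm, y 0 of the jig. Axes as the jig's. White lines at y +/-40 mm. Sprung: gives way to the jig's +x by 1 mm per 1.25 N (10 N: 8 mm), no preload, 18 mm at most.
- ledge: oak dart ledge: a loose solid block 36 (x) by 64 (y) by 40 mm (z) of about 80 g, with three brass-rimmed dart holes in its top, in a row along y. Origin: centre of its underside; it stands upright, z up. It starts on the table clear of the jig. Either long face may go against the board. Can be gripped over its 64 mm length or its 36 mm width.
- bell: chrome desk bell, fixed to the table: a dome 86 mm across and 41 mm high on a black foot. Origin: centre of its underside.
- plunger_top (a point): centre of the top of the bell's plunger, a brass button 18 mm across, 58 mm above the table at rest; pressed straight down.
- plunger (a joint): how far the bell plunger is pressed down, in m: 0 at rest, 0.008 at its stop. Spring: 1.8 N to start, about 4.6 N at the stop; springs back.
- mug: blue mug, 80 mm across, 92 mm high, loose; origin: centre of its underside. To be left alone.
- can: green drinks can, 66 mm across, 115 mm high, loose; origin: centre of its underside. To be left alone.
- tin: open steel tin 100 by 75 by 30 mm, loose; origin: centre of its underside. To be left alone.
- screwdriver: screwdriver lying on the table along its x axis, loose; origin near its middle. To be left alone.
- chalk: blue cube of cue chalk, 22 mm, loose; origin: centre of its underside. To be left alone.
Things that resemble listed ones, but are neither listed nor needed, are in the scene too. Leave any blue look-alike of the ledge alone.

How it is judged:
By the outcome, as a careful person would: the job done as asked, in the order asked, and still so for the second after the job is handed in, while the arm keeps its last pose, push and grip.
It also fails if it takes over 48 s, if anything falls off the work surface, if the arm or the gripper's body presses on something with over 40 N, if the wrist force passes 120 N, or if a joint passes its speed limit or range.

ROBOT

A 7-joint arm with a two-finger parallel gripper is mounted at the origin on the work surface. World frame = base frame: x ahead of the robot, y to its left, z up, the work surface at z = 0. Lengths are in m, angles in rad, forces in N, time in s.
With the tool pointing down it reaches from about 0.425 to 0.925 m from the base axis. Payload 6.8 kg.
Tool frame: the origin (TCP) lies at the very end of the fingers, on their centre line; the grasp point (between the pads) lies bot.grip_depth behind it (bot.grip_depth is the distance from the TCP to the grasp point, in m); z points along the fingers, y is the line along which they close (so a half turn about z gives the same grasp; the last joint's range is limited). The gripper opens to 85 mm and grips with 20 to 120 N. Pads are 22 mm wide; open, the fingers measure 114 mm over their backs; the gripper's body (76 mm by 85 mm) begins 54 mm behind the grasp point. The pads swing forward as they close: fully open they stand 13 mm farther back than shut.
Start: joints at [-1.342, 0.477, 0.022, 1.555, -0.011, 1.109, -0.083], TCP at [0.223, 0.637, 0.231] pointing down, gripper open.
Joint ranges: [-2.96, 2.96], [-0.34, 2.1], [-1.41, 1.46], [0.24, 2.44], [-1.37, 4.51], [0.17, 1.92], [-2.96, 2.96]. Speed limits (rad/s): [2.39, 2.39, 3.14, 3.14, 3.14, 3.14, 3.14].

INTERFACE

Orientations are given as a unit quaternion [w, x, y, z].
In Python, from station import bot gives the robot as it stands.
- The arm moves only by the tool send_rows, never from a script. Its arguments are lists of equal length, an entry for each row: "slide": the shift along the tool's x, y, z in mm, a list of three; "roll": the turn about the tool's z in degrees; "claw": the opening, from 0 (shut) to 1 (fully open). A call has exactly 8 rows; each row is the pose to reach, as a shift and turn from the pose commanded when the call began, along the tool's axes at that moment; what a row does not reach only later rows make up. A row lasts 1/12 s, in which the tool goes at most 41.7 mm and 7.16 degrees, less where a joint would pass 70% of its speed; a pose out of reach is approached as far as the arm can. A call with a gripper value outside its range is refused whole. The fingers move at their own pace and stop on an object; "force" is the grip in N (left out, the last holds). Time passes only in rows, so rows that repeat a pose let the fingers close, or fill a call up. It gives the time, the measured TCP pose, the force, the opening and the grip force at its end, in the units of the state.
- bot.get_obs(): the state, without advancing time (a new reading comes with each control period).
- bot.read_camera(name): name is "side" or "top"; returns the picture (420x560x3 uint8, red, green, blue); there is no depth.
- bot.camera_model(name): a dict with "camera_matrix" (3x3 intrinsics, pixels), "D" ([k1, k2, p1, p2, k3] as OpenCV has them; the pictures are not rectified), "camera_from_world" (4x4, takes a point from world to camera coordinates). Camera axes: x right, y down, z forward; pixel columns grow to the right and rows downward; lengths in m; the calibration is good to about 2 mm. A picture is of the moment at which its call begins. camera_model takes no time and is no camera call.
- bot.hand_in(): hands the job in; it is judged then, once.
The state is a dict: "t": time; "q": joint angles; "joint_vel": joint speeds; "joint_torque": joint torques, N m; "eef_pos": TCP position; "tool_rot": TCP orientation; "contact_force": force on the tool from outside, world axes, zero at the start; "torque": the same for the moment, N m; "gripper_width": opening from 0.0 (shut) to 1.0 (fully open); "grasp_force": force on a finger pad.
Only numpy, scipy, OpenCV 4.12 (cv2) and the standard library are available. Lean on these libraries where they do the work, as an engineer would, in place of code of your own. Each camera call takes 0.05 s, during which the arm holds its last target. There are 200 camera calls.

## Working session

There is one attempt and no reset: what is moved stays moved. The work goes in short steps, Python scripts to look and compute and a tool call to move; the robot and the scene stay as the last step left them, time stands still between calls to the robot, and variables do not carry over. Pictures are saved under pics/ and viewed, at most 10 in all, crops included, and the job is handed in when it is done.

Besides the shell and the picture viewer there is one more tool, called after ">>>" as name([rows], argument=value, ...), one row to a line, values as JSON. send_rows: Moves the arm, as the interface text tells. Its arguments: {"type":"object","properties":{"slide":{"type":"array","items":{"type":"array","items":{"type":"number"}}},"roll":{"type":"array","items":{"type":"number"}},"claw":{"type":"array","items":{"type":"number"}},"force":{"type":"number"}},"required":["slide","roll","claw"]}

```bash
mkdir -p pics
cat > h.py <<'E'
import numpy as np, cv2
from station import bot
def px2w(name,pts,z):
    m=bot.camera_model(name);K=np.array(m["camera_matrix"]);T=np.array(m["camera_from_world"])
    u=cv2.undistortPoints(np.array(pts,float).reshape(-1,1,2),K,np.array(m["D"])).reshape(-1,2)
    R,t=T[:3,:3],T[:3,3];c=-R.T@t
    d=np.c_[u,np.ones(len(u))]@R
    z=np.broadcast_to(z,len(u))
    return c+d*((z-c[2])/d[:,2])[:,None]
def w2px(name,P):
    m=bot.camera_model(name);T=np.array(m["camera_from_world"])
    return cv2.projectPoints(np.array(P,float).reshape(-1,1,3),cv2.Rodrigues(T[:3,:3])[0],T[:3,3],np.array(m["camera_matrix"]),np.array(m["D"]))[0].reshape(-1,2)
def save(name,f,crop=None,s=1):
    im=bot.read_camera(name)[:,:,::-1]
    if crop: x0,y0,x1,y1=crop; im=im[y0:y1,x0:x1]
    cv2.imwrite("pics/"+f,cv2.resize(im,None,fx=s,fy=s,interpolation=cv2.INTER_CUBIC))
E
python3 - <<'E'
from h import *
save("top","t0.png",s=1.4);save("side","s0.png",s=1.4)
o=bot.get_obs();print({k:np.round(v,4) for k,v in o.items()},bot.grip_depth)
for n in("top","side"):
    T=np.array(bot.camera_model(n)["camera_from_world"]);print(n,np.round(-T[:3,:3].T@T[:3,3],3))
E
```

```text
{'t': np.float64(0.1), 'q': array([-1.3421,  0.4777,  0.0224,  1.5563, -0.0115,  1.1093, -0.0831]), 'joint_vel': array([ 0.    , -0.0011,  0.0025, -0.001 ,  0.0018, -0.0006, -0.001 ]), 'joint_torque': array([ 3.80000e-03, -5.97768e+01,  1.61330e+00, -2.81956e+01,
        1.28000e-02,  5.10000e-03, -0.00000e+00]), 'eef_pos': array([0.2229, 0.6366, 0.2304]), 'tool_rot': array([-1.000e-04,  1.676e-01,  9.859e-01, -8.000e-04]), 'contact_force': array([-0.916 , -0.1472,  0.6774]), 'torque': array([ 0.0023, -0.0369,  0.0329]), 'grasp_force': np.float64(0.0), 'gripper_width': np.float64(0.9967)} 0.0187
top [0.415 0.021 1.453]
side [ 0.253 -0.69   0.561]
```

View pics/t0.png

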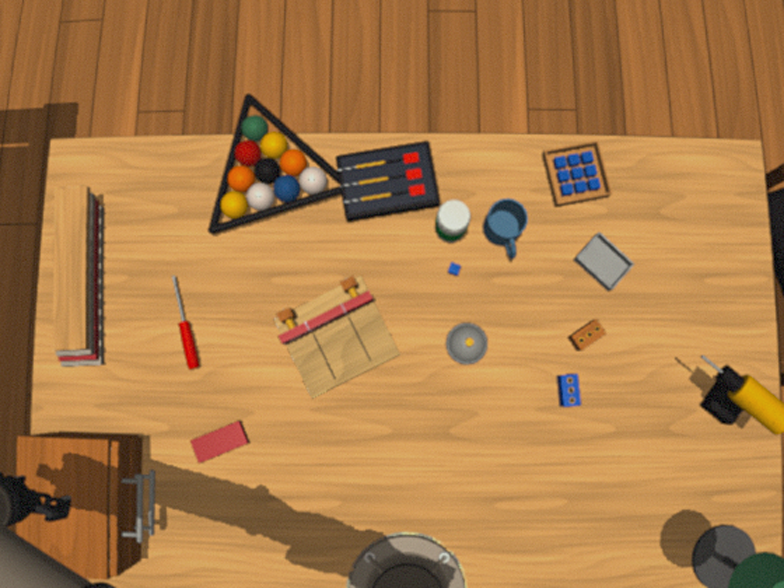

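View pics/s0.png

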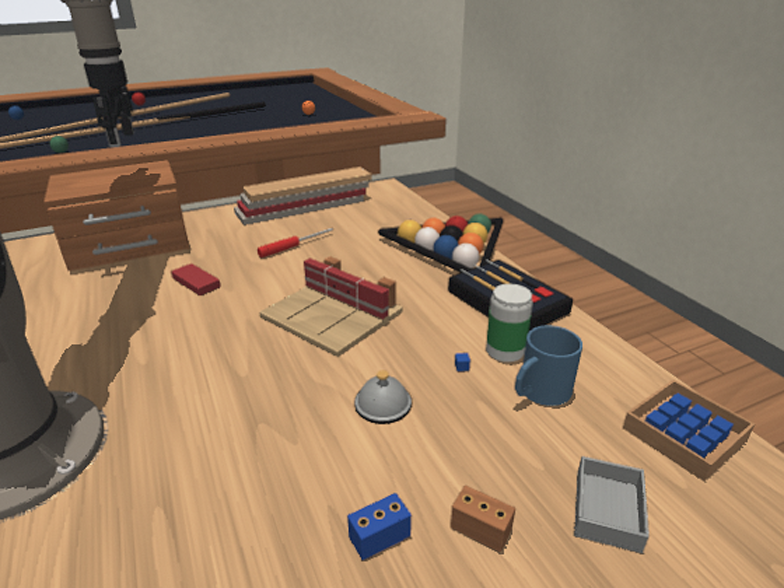

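The top view shows the oak block with three holes at (587,334) of the enlarged picture and the blue look-alike at (570,390). There is also a red block at (220,441), the drawer box at (80,500), the bell plunger at (469,342) and the jig at (338,335). In the side view the oak ledge is at (483,515) and the blue one at (380,525). I choose the oak one and will check it in a crop.

Run:
```python
from h import *
im=bot.read_camera("top")[:,:,::-1]
f=lambda x0,y0,x1,y1,s:cv2.resize(im[y0:y1,x0:x1],None,fx=s,fy=s,interpolation=cv2.INTER_CUBIC)
cv2.imwrite("pics/t1.png",np.hstack([f(190,190,290,290,5),np.vstack([f(395,215,445,265,5),f(310,220,360,270,5)])]))
save("side","s1.png",(310,330,390,410),6)
```

```text
(no output)
```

View pics/t1.png

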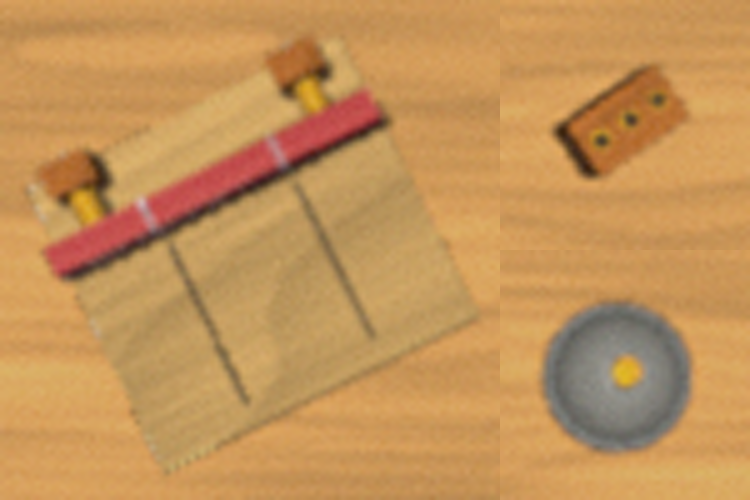

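View pics/s1.png

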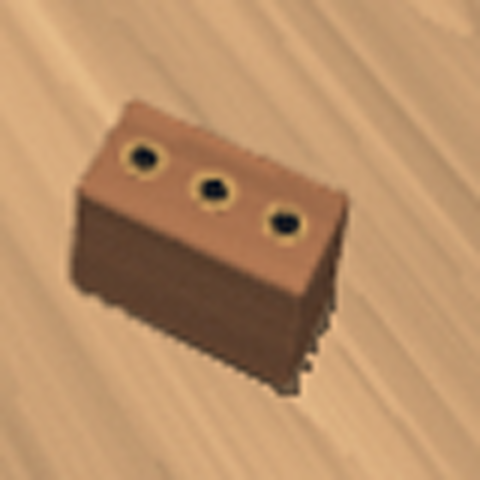

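Both crops confirm the oak ledge: three brass-rimmed holes at (601,140), (630,119) and (658,99) in the top crop. The other points I need are the plunger at (627,372) and the jig base corners at (475,318), (168,472), (25,187) and (338,38).

Run:
```python
from h import *
from scipy.optimize import least_squares
c=lambda p,x0,y0,s:(np.array(p,float)+.5)/s-.5+[x0,y0]
holes=px2w("top",c([(101,140),(130,119),(158,99)],395,215,5),.04)
hs=px2w("side",c([(144,157),(213,189),(286,222)],310,330,6),.04)
for h in(holes,hs):
    d=h[2]-h[0]; print("ledge",h.mean(0).round(4),np.degrees(np.arctan2(d[1],d[0])),h.round(4).tolist())
print("bell",px2w("top",c([(127,122)],310,220,5),.058),px2w("side",np.array([(383,377)])/1.4,.056))
B=c([(475,318),(168,472),(25,187),(338,38)],190,190,5)
L=c([(173,243),(247,403),(296,183),(373,337)],190,190,5)
W=c([(148,213),(278,150),(45,255),(65,275),(372,90),(385,117)],190,190,5)
print("B",px2w("top",B,.012).round(4).tolist());print("L",px2w("top",L,.012).round(4).tolist());print("W",px2w("top",W,.07).round(4).tolist())
Bw=px2w("top",B,.012)[:,:2]
wm=px2w("top",W,.07)[:,:2];lm=px2w("top",L,.012)[:,:2]
# jig coords: near side corners B0,B1 (x=-90), far B2,B3
d=Bw[0]-Bw[1]
x=Bw[[2,3]].mean(0)-Bw[[0,1]].mean(0);yaw0=np.arctan2(x[1],x[0])
yv=np.array([-np.sin(yaw0),np.cos(yaw0)]);s=np.sign(d@yv)
J=np.array([(-90,100*s),(-90,-100*s),(90,-100*s),(90,100*s)])/1e3
def res(p):
    R=np.array([[np.cos(p[2]),-np.sin(p[2])],[np.sin(p[2]),np.cos(p[2])]])
    inv=lambda q:(q-p[:2])@R
    w=inv(wm);l=inv(lm)
    return np.r_[(inv(Bw)-J).ravel(),w[:2,1]-np.array([-.04,.04])*s,w[2:,1]-np.array([-.1,-.1,.1,.1])*s,w[2:,0]-[.048,.03,.048,.03],w[:2,0]-.039,l[:,1]-np.array([-.04,-.04,.04,.04])*s]
r=least_squares(res,[*Bw.mean(0),yaw0]);print("jig",r.x,np.degrees(r.x[2]),s);print((r.fun*1e3).round(1))
```

```text
ledge [ 0.5146 -0.3661  0.04  ] -55.594899706011894 [[0.5031, -0.3492, 0.04], [0.5148, -0.3663, 0.04], [0.5261, -0.3828, 0.04]]
ledge [ 0.5167 -0.3662  0.04  ] -55.86256638284009 [[0.5055, -0.3496, 0.04], [0.5166, -0.3661, 0.04], [0.5281, -0.3829, 0.04]]
bell [[ 0.49873931 -0.12134161  0.058     ]] [[ 0.49952694 -0.12900122  0.056     ]]
B [[0.4754, 0.0174, 0.012], [0.3877, 0.191, 0.012], [0.5495, 0.2757, 0.012], [0.636, 0.0964, 0.012]]
L [[0.5176, 0.1898, 0.012], [0.4269, 0.1465, 0.012], [0.5522, 0.1197, 0.012], [0.4645, 0.0752, 0.012]]
W [[0.5299, 0.197, 0.07], [0.5648, 0.1258, 0.07], [0.5066, 0.2535, 0.07], [0.4957, 0.2422, 0.07], [0.5981, 0.0743, 0.07], [0.5832, 0.0671, 0.07]]
jig [0.51177052 0.14357379 0.46324339] 26.541891185221196 -1.0
[ 1.1  3.4  0.2 -2.2  2.8  1.3  0.   2.2 -0.3  0.4  0.7 -4.5 -0.5 -0.3
 -3.5 -0.3 -1.7 -0.3  1.1  0.6 -1.3  0.5  0.6 -0. ]
```

>>> send_rows([
  [-34,-24,0],
  [-68,-48,0],
  [-102,-72,0],
  [-136,-96,0],
  [-170,-120,0],
  [-204,-144,0],
  [-238,-168,0],
  [-272,-192,0],
], roll=[6,12,18,24,30,36,42,48], claw=[0,0,0,0,0,0,0,0], force=60)

```text
t: 0.87
eef_pos: [0.4171, 0.3641, 0.2314]
tool_rot: [-0.0, 0.556, 0.831, 0.0]
contact_force: [1.0, 0.8, -0.0]
gripper_width: -0.003
grasp_force: 0.0
```

```bash
cat >> h.py <<'E'
from scipy.spatial.transform import Rotation as Ro
def pose():
    o=bot.get_obs();q=np.array(o["tool_rot"]);return np.array(o["eef_pos"]),Ro.from_quat(np.r_[q[1:],q[0]])
def to(x,y,z,yaw):
    "mm shift in tool axes and deg roll to TCP xyz with tool-y heading yaw(deg)"
    p,R=pose();h=R.as_matrix()[:,1];cur=np.degrees(np.arctan2(h[1],h[0]))
    print("at",p.round(4),"yaw %.1f"%cur,"slide",(R.inv().apply(np.array([x,y,z])-p)*1e3).round(1),"roll %.1f"%((cur-yaw+180)%360-180))
E
python3 -c "
from h import *
to(.499,-.122,.075,-55.7)"
```

```text
at [0.4171 0.3641 0.2314] yaw 22.4 slide [-480.7 -109.6  156.2] roll 78.1
```

>>> send_rows([
  [-40,-9,0],
  [-80,-18,0],
  [-120,-27,0],
  [-160,-36,0],
  [-200,-45,0],
  [-240,-54,0],
  [-280,-63,0],
  [-320,-73,0],
], roll=[6,12,18,24,30,36,42,48], claw=[0,0,0,0,0,0,0,0])

```text
t: 1.53
eef_pos: [0.4724, 0.0407, 0.2315]
tool_rot: [-0.0, 0.846, 0.533, 0.0]
contact_force: [1.7, 0.6, 0.4]
gripper_width: -0.004
grasp_force: 0.0
```

```bash
python3 -c "
from h import *
to(.499,-.122,.075,-55.7)"
```

```text
at [0.4724 0.0407 0.2315] yaw -25.6 slide [-135.5   94.2  156.4] roll 30.1
```

>>> send_rows([
  [-34,23.5,0],
  [-68,47,0],
  [-102,70.5,0],
  [-135.5,94,0],
  [-135.5,94,40],
  [-135.5,94,80],
  [-135.5,94,120],
  [-135.5,94,140],
], roll=[5,10,15,20,25,30,30,30], claw=[0,0,0,0,0,0,0,0])

```text
t: 2.2
eef_pos: [0.4971, -0.1197, 0.0874]
tool_rot: [-0.001, 0.955, 0.298, -0.002]
contact_force: [-0.8, 1.2, -0.3]
gripper_width: 0.003
grasp_force: 0.0
```

Run:
```python
from h import *
to(.499,-.122,.075,-55.7)
f=lambda n,x0,y0,x1,y1,s:cv2.resize(bot.read_camera(n)[y0:y1,x0:x1,::-1],None,fx=s,fy=s,interpolation=cv2.INTER_CUBIC)
cv2.imwrite("pics/b.png",np.hstack([f("top",295,205,375,285,5),f("side",233,235,313,315,5)]))
p,_=pose();print(w2px("top",p),w2px("side",p))
```

```text
at [ 0.4971 -0.1197  0.0874] yaw -55.3 slide [ 0.3  3.  12.3] roll 0.4
[[335.51305555 244.0709293 ]] [[270.15493692 254.28927016]]
```

View pics/b.png

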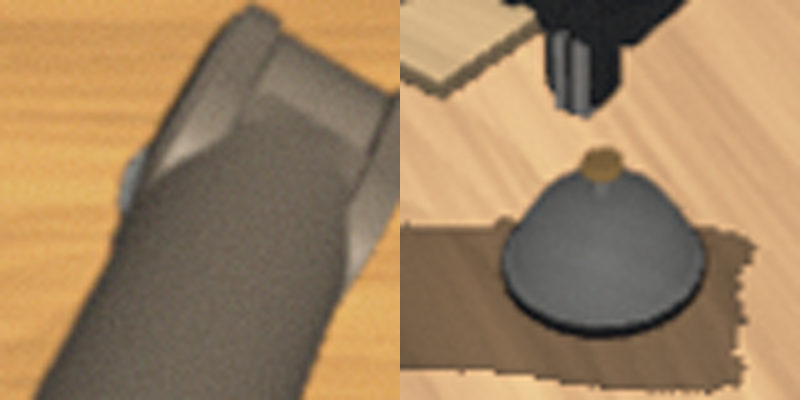

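The side half shows the shut fingertips at about (578,112) and the plunger top at about (602,156), slightly to the right. The dome is clear, and in the top view the arm hides the bell.

Run:
```python
from h import *
print(px2w("side",[(233+202/5,235+155/5)],.058))
print(w2px("side",[[.4987,-.1213,.058],[.4971,-.1197,.0874]]))
print(px2w("side",[(233+178/5,235+108/5)],.0874))
to(.499,-.123,.06,-55.7)
```

```text
[[ 0.50249366 -0.12162568  0.058     ]]
[[271.62105484 266.41399694]
 [270.34046876 254.55923152]]
[[ 0.49133598 -0.12427095  0.0874    ]]
at [ 0.4967 -0.1197  0.0882] yaw -55.3 slide [ 0.1  4.2 28.1] roll 0.4
```

>>> send_rows([
  [-1.3,4,10],
  [-1.3,4,20],
  [-1.3,4,26],
  [-1.3,4,30],
  [-1.3,4,33],
  [-1.3,4,35],
  [-1.3,4,36],
  [-1.3,4,37],
], roll=[0,0,0,0,0,0,0,0], claw=[0,0,0,0,0,0,0,0])

```text
t: 2.97
eef_pos: [0.5011, -0.124, 0.0546]
tool_rot: [0.0, 0.954, 0.298, 0.0]
contact_force: [0.2, 1.3, 2.5]
gripper_width: -0.002
grasp_force: 1.4
```

>>> send_rows([
  [0,0,1],
  [0,0,2],
  [0,0,3],
  [0,0,4],
  [0,0,4.5],
  [0,0,5],
  [0,0,5.5],
  [0,0,5.5],
], roll=[0,0,0,0,0,0,0,0], claw=[0,0,0,0,0,0,0,0])

```text
t: 3.63
eef_pos: [0.5013, -0.1241, 0.0499]
tool_rot: [-0.0, 0.955, 0.298, 0.001]
contact_force: [-3.6, 2.0, 17.6]
gripper_width: -0.001
grasp_force: 8.8
```

Force rose to 17.6 N at z 0.050, so the plunger is at its stop. Lifting now and moving to the ledge.

>>> send_rows([
  [0,0,-20],
  [0,0,-55],
  [0,0,-90],
  [0,0,-110],
  [-18,32,-110],
  [-36,64,-110],
  [-54,96,-110],
  [-72,128,-110],
], roll=[0,0,0,0,0,0,0,0], claw=[0,0,0,0.5,1,1,1,1])

```text
t: 4.3
eef_pos: [0.5144, -0.2713, 0.1586]
tool_rot: [-0.0, 0.954, 0.299, -0.0]
contact_force: [-0.2, 0.5, 0.2]
gripper_width: 0.706
grasp_force: 0.0
```

```bash
python3 -c "
from h import *
to(.5155,-.3662,.1,-55.7)"
```

```text
at [ 0.5144 -0.2713  0.1586] yaw -55.2 slide [-53.2  78.6  58.6] roll 0.5
```

>>> send_rows([
  [-20,30,0],
  [-40,59,0],
  [-53,78.5,10],
  [-53,78.5,40],
  [-53,78.5,60],
  [-53,78.5,75],
  [-53,78.5,75],
  [-53,78.5,75],
], roll=[0.5,0.5,0.5,0.5,0.5,0.5,0.5,0.5], claw=[1,1,1,1,1,1,1,1])

```text
t: 4.97
eef_pos: [0.5147, -0.3647, 0.0829]
tool_rot: [-0.001, 0.956, 0.294, -0.001]
contact_force: [0.4, 0.2, 0.6]
gripper_width: 1.002
grasp_force: 0.0
```

Run:
```python
from h import *
to(.5155,-.3662,.01,-55.7)
save("side","g0.png",(290,290,410,410),5)
```

```text
at [ 0.5147 -0.3647  0.0829] yaw -55.8 slide [-0.1  1.8 72.9] roll -0.1
```

View pics/g0.png

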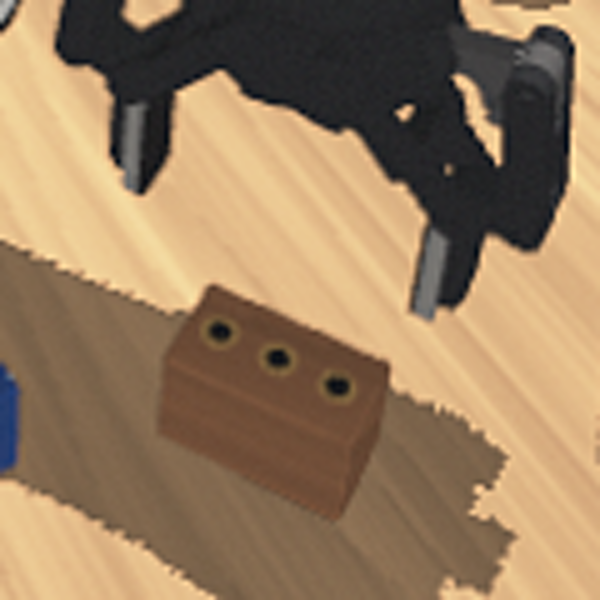

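The open fingers straddle the ledge, with tips at about (140,185) and (430,310) and the ledge holes at (220,330) to (338,386). Descending.

>>> send_rows([
  [0,1.5,20],
  [0,1.5,40],
  [0,1.5,60],
  [0,1.5,70],
  [0,1.5,75],
  [0,1.5,75],
  [0,1.5,75],
  [0,1.5,75],
], roll=[0,0,0,0,0,0,0,0], claw=[1,1,1,1,1,0.5,0.3,0.3], force=60)

```text
t: 5.68
eef_pos: [0.5173, -0.3672, 0.0105]
tool_rot: [0.001, 0.956, 0.294, 0.001]
contact_force: [0.2, -0.3, -0.7]
gripper_width: 0.738
grasp_force: 66.2
```

>>> send_rows([
  [0,0,0],
  [0,0,0],
  [0,0,0],
  [0,0,0],
  [0,0,-5],
  [0,0,-20],
  [0,0,-40],
  [0,0,-60],
], roll=[0,0,0,0,0,0,0,0], claw=[0.3,0.3,0.3,0.3,0.3,0.3,0.3,0.3])

```text
t: 6.35
eef_pos: [0.516, -0.3661, 0.0701]
tool_rot: [-0.0, 0.956, 0.294, -0.0]
contact_force: [0.4, -0.6, -0.8]
gripper_width: 0.737
grasp_force: 66.3
```

Run:
```python
from h import *
to(.5155,-.3662,.1,-55.7)
save("side","g1.png",(270,250,410,390),4)
```

```text
at [ 0.516  -0.3661  0.0701] yaw -55.8 slide [ -0.5  -0.2 -29.9] roll -0.1
```

View pics/g1.png

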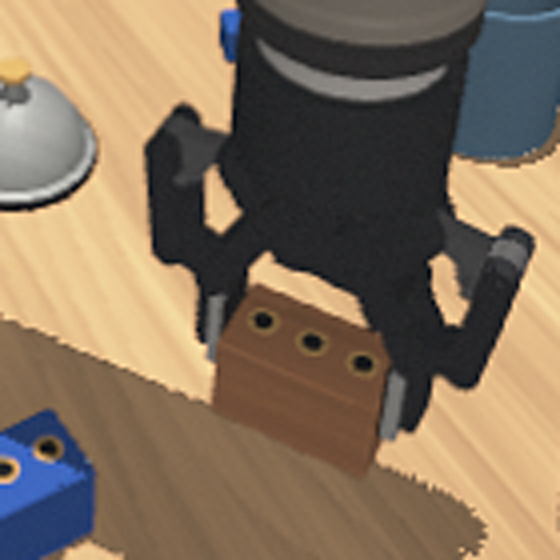

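Held level, with fingertips on both short ends and holes up. Moving over the jig.

>>> send_rows([
  [0,0,-35],
  [-6,-9,-60],
  [-28,-43,-60],
  [-50,-77,-60],
  [-72,-110,-60],
  [-94,-144,-60],
  [-116,-177,-60],
  [-138,-211,-60],
], roll=[0,0,0,0,0,0,0,0], claw=[0.3,0.3,0.3,0.3,0.3,0.3,0.3,0.3])

```text
t: 7.07
eef_pos: [0.282, -0.2686, 0.129]
tool_rot: [-0.0, 0.956, 0.294, 0.001]
contact_force: [-0.1, -0.1, -0.6]
gripper_width: 0.738
grasp_force: 66.6
```

>>> send_rows([
  [-22,-34,0],
  [-44,-68,0],
  [-66,-101,0],
  [-88,-135,0],
  [-110,-169,0],
  [-130,-200,0],
  [-140,-214,0],
  [-140,-214,0],
], roll=[1,2,3,4,5,6,7,7.7], claw=[0.3,0.3,0.3,0.3,0.3,0.3,0.3,0.3])

```text
t: 7.73
eef_pos: [0.1962, -0.2435, 0.1117]
tool_rot: [-0.024, 0.964, 0.266, -0.017]
contact_force: [-0.2, -0.3, -1.4]
gripper_width: 0.739
grasp_force: 66.5
```

Run:
```python
from h import *
to(.5073,.1414,.035,-63.5)
save("side","j0.png",(170,160,310,265),5)
```

```text
at [ 0.1962 -0.2435  0.1117] yaw -59.2 slide [ 465.9 -166.9   76.4] roll 4.3
```

View pics/j0.png

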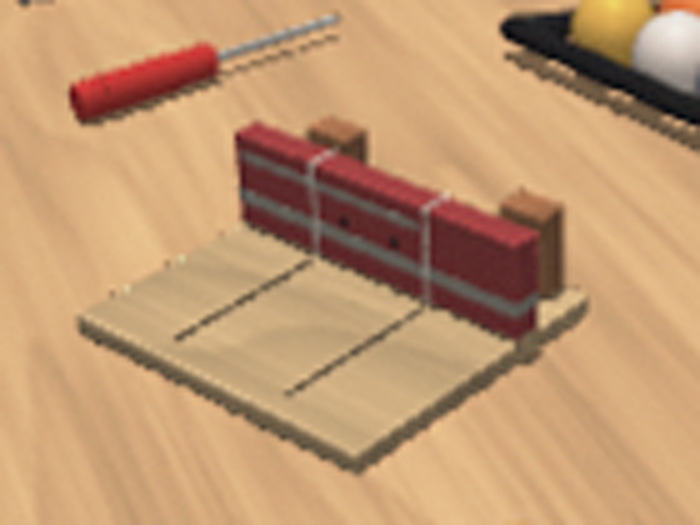

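The picture shows the jig clear, with the gripper out of view: I had the tool x sign reversed. Nothing was touched, so I am moving back out.

>>> send_rows([
  [20,0,-10],
  [50,0,-20],
  [85,0,-20],
  [120,0,-20],
  [155,0,-20],
  [190,0,-20],
  [225,0,-20],
  [225,0,-20],
], roll=[0,0,0,0,0,0,0,0], claw=[0.3,0.3,0.3,0.3,0.3,0.3,0.3,0.3])

```text
t: 8.45
eef_pos: [0.3974, -0.1247, 0.1277]
tool_rot: [-0.024, 0.963, 0.269, -0.014]
contact_force: [0.9, -0.0, -0.3]
gripper_width: 0.736
grasp_force: 66.4
```

Run:
```python
from h import *
to(.5073,.1414,.13,-63.5); print(bot.get_obs()["tool_rot"])
```

```text
at [ 0.3974 -0.1247  0.1277] yaw -58.8 slide [ 232.1 -170.4    3.5] roll 4.7
[-0.02374416  0.96265957  0.26930812 -0.01399633]
```

Run:
```python
from h import *
p,R=pose();M=R.as_matrix();print(M.round(4));print("q",np.round(bot.get_obs()["q"],3), p, np.degrees(np.arctan2(p[1],p[0])))
z=M[:,2];print("tilt world deg",np.degrees(z[:2]))
```

```text
[[ 0.8546  0.5178 -0.0397]
 [ 0.5192 -0.8538  0.0382]
 [-0.0142 -0.0533 -0.9985]]
q [ 0.432  0.244 -0.286  2.194  0.053  0.759 -0.912] [ 0.39738665 -0.12471135  0.12772879] -17.42335590282546
tilt world deg [-2.27672713  2.18734883]
```

The inner reach limit left the tool tilted 3° (tip inward, azimuth 136°). I will undo it at the outer reach limit, at azimuth -44° and high up over clear space.

Run:
```python
from h import *
to(.397,-.125,.25,-58.8)
to(.627,-.605,.30,-58.8)
```

```text
at [ 0.3974 -0.1247  0.1277] yaw -58.8 slide [  -2.2   -6.5 -122.1] roll 0.0
at [ 0.3974 -0.1247  0.1277] yaw -58.8 slide [ -55.6  519.8 -199.5] roll 0.0
```

>>> send_rows([
  [0,0,-40],
  [0,10,-80],
  [-2,30,-115],
  [-5,60,-140],
  [-9,97,-155],
  [-13,136,-165],
  [-17,175,-175],
  [-21,215,-182],
], roll=[0,0,0,0,0,0,0,0], claw=[0.3,0.3,0.3,0.3,0.3,0.3,0.3,0.3])

```text
t: 9.12
eef_pos: [0.4914, -0.3323, 0.2982]
tool_rot: [-0.023, 0.963, 0.266, -0.017]
contact_force: [0.9, -0.1, -0.2]
gripper_width: 0.735
grasp_force: 66.7
```

>>> send_rows([
  [-4,40,-2],
  [-8,80,-4],
  [-12,120,-6],
  [-16,160,-8],
  [-20,200,-10],
  [-25,240,-12],
  [-30,280,-15],
  [-34,305,-18],
], roll=[0,0,0,0,0,0,0,0], claw=[0.3,0.3,0.3,0.3,0.3,0.3,0.3,0.3])

```text
t: 9.78
eef_pos: [0.619, -0.612, 0.2967]
tool_rot: [-0.024, 0.963, 0.266, -0.019]
contact_force: [0.7, 0.1, -0.8]
gripper_width: 0.738
grasp_force: 66.8
```

```bash
cat > st.py <<'E'
from h import *
p,R=pose();M=R.as_matrix();print(p.round(3),np.hypot(*p[:2]).round(3),"az",np.degrees(np.arctan2(p[1],p[0])).round(1),"tilt",np.degrees(M[:2,2]).round(2),"q",np.round(bot.get_obs()["q"],3))
print("outward 10mm az-44:",(R.inv().apply([7.2,-6.95,0])).round(1))
E
python3 st.py
```

```text
[ 0.619 -0.612  0.297] 0.87 az -44.7 tilt [-2.87  2.02] q [ 0.727  0.875 -0.06   0.717  0.05   1.611 -0.344]
outward 10mm az-44: [ 2.6  9.6 -0.6]
```

>>> send_rows([
  [12,30,0],
  [20,60,0],
  [27,85,0],
  [34,110,0],
  [34,110,0],
  [34,110,0],
  [34,110,0],
  [34,110,0],
], roll=[0,0,0,0,0,0,0,0], claw=[0.3,0.3,0.3,0.3,0.3,0.3,0.3,0.3])

```text
t: 10.45
eef_pos: [0.6817, -0.6451, 0.2754]
tool_rot: [-0.015, 0.96, 0.28, -0.019]
contact_force: [0.7, 0.7, -1.4]
gripper_width: 0.735
grasp_force: 66.8
```

```bash
python3 st.py
```

```text
[ 0.682 -0.645  0.275] 0.939 az -43.4 tilt [-2.61  1.02] q [ 0.82   1.172 -1.139  0.257  1.068  1.9   -0.423]
outward 10mm az-44: [ 2.3  9.7 -0.5]
```

Run:
```python
from h import *
to(.84,-.22,.29,-57)
p,R=pose();print(R.inv().apply([[10,0,0],[0,10,0]]))
```

```text
at [ 0.6817 -0.6451  0.2754] yaw -57.5 slide [ 361.5 -274.   -14.2] roll -0.5
[[ 8.42692017  5.36462037 -0.45592194]
 [ 5.37622013 -8.42996962  0.1785199 ]]
```

>>> send_rows([
  [28,-32,-2],
  [60,-57,-4],
  [92,-82,-6],
  [124,-107,-8],
  [156,-132,-10],
  [188,-157,-12],
  [220,-182,-14],
  [250,-205,-14],
], roll=[0,0,0,0,0,0,0,0], claw=[0.3,0.3,0.3,0.3,0.3,0.3,0.3,0.3])

```text
t: 11.12
eef_pos: [0.7828, -0.3376, 0.2917]
tool_rot: [-0.014, 0.96, 0.279, -0.019]
contact_force: [1.2, 0.7, -0.6]
gripper_width: 0.741
grasp_force: 66.8
```

```bash
python3 st.py
python3 - <<'E'
from h import *
to(.84,-.22,.29,-57)
E
```

```text
[ 0.783 -0.338  0.292] 0.853 az -23.3 tilt [-2.58  0.93] q [ 0.727  1.031 -1.237  0.783  0.948  1.782 -1.023]
outward 10mm az-44: [ 2.3  9.7 -0.4]
at [ 0.7828 -0.3376  0.2917] yaw -57.6 slide [111.4 -68.5   1.1] roll -0.6
```

>>> send_rows([
  [22,27,0],
  [44,55,0],
  [66,82,0],
  [86,107,0],
  [106,132,0],
  [106,132,0],
  [106,132,0],
  [106,132,0],
], roll=[0,0,0,0,0,0,0,0], claw=[0.3,0.3,0.3,0.3,0.3,0.3,0.3,0.3])

```text
t: 11.78
eef_pos: [0.8713, -0.3678, 0.2731]
tool_rot: [-0.009, 0.961, 0.277, -0.011]
contact_force: [-0.1, -0.3, -0.8]
gripper_width: 0.738
grasp_force: 67.7
```

```bash
python3 st.py
```

```text
[ 0.871 -0.368  0.273] 0.946 az -22.9 tilt [-1.47  0.61] q [ 0.478  1.204 -1.407  0.241  1.317  1.915 -0.783]
outward 10mm az-44: [ 2.4  9.7 -0.3]
```

>>> send_rows([
  [13,17,0],
  [26,33,0],
  [39,49,0],
  [52,65,0],
  [60,75,0],
  [60,75,0],
  [60,75,0],
  [60,75,0],
], roll=[0,0,0,0,0,0,0,0], claw=[0.3,0.3,0.3,0.3,0.3,0.3,0.3,0.3])

```text
t: 12.45
eef_pos: [0.8742, -0.3619, 0.2688]
tool_rot: [-0.007, 0.96, 0.278, -0.014]
contact_force: [0.6, 0.0, -1.2]
gripper_width: 0.739
grasp_force: 67.7
```

```bash
python3 st.py
```

```text
[ 0.874 -0.362  0.269] 0.946 az -22.5 tilt [-1.77  0.31] q [ 0.47   1.209 -1.409  0.242  1.327  1.915 -0.788]
outward 10mm az-44: [ 2.4  9.7 -0.3]
```

>>> send_rows([
  [-4,-40,0],
  [-8,-80,0],
  [-12,-120,-5],
  [-15,-155,-20],
  [-18,-190,-40],
  [-21,-220,-65],
  [-22,-245,-95],
  [-22,-250,-130],
], roll=[0,0,0,0,0,0,0,0], claw=[0.3,0.3,0.3,0.3,0.3,0.3,0.3,0.3])

```text
t: 13.12
eef_pos: [0.7237, -0.1609, 0.4002]
tool_rot: [-0.006, 0.96, 0.281, -0.016]
contact_force: [1.0, 0.5, -0.7]
gripper_width: 0.74
grasp_force: 67.6
```

>>> send_rows([
  [0,0,-40],
  [0,0,-80],
  [0,0,-120],
  [0,0,-160],
  [0,0,-200],
  [0,0,-240],
  [0,0,-240],
  [0,0,-240],
], roll=[0,0,0,0,0,0,0,0], claw=[0.3,0.3,0.3,0.3,0.3,0.3,0.3,0.3])

```text
t: 13.78
eef_pos: [0.7316, -0.1668, 0.5259]
tool_rot: [-0.015, 0.96, 0.276, -0.033]
contact_force: [0.5, -0.1, -3.1]
gripper_width: 0.736
grasp_force: 67.8
```

```bash
python3 st.py
```

```text
[ 0.732 -0.167  0.526] 0.75 az -12.8 tilt [-4.1   0.55] q [ 0.175  0.624 -0.089  0.677  0.053  1.915 -0.894]
outward 10mm az-44: [ 2.4  9.7 -0.6]
```

>>> send_rows([
  [10,2,40],
  [22,5,79],
  [35,8,117],
  [48,11,155],
  [61,14,193],
  [74,17,231],
  [88,20,269],
  [103,24,306],
], roll=[0,0,0,0,0,0,0,0], claw=[0.3,0.3,0.3,0.3,0.3,0.3,0.3,0.3])

```text
t: 14.45
eef_pos: [0.8095, -0.1294, 0.2119]
tool_rot: [-0.015, 0.96, 0.276, -0.033]
contact_force: [0.4, -0.3, -0.7]
gripper_width: 0.737
grasp_force: 67.9
```

```bash
python3 st.py; python3 -c "
from h import *
to(.85,-.12,.19,-57)
to(.97,-.14,.19,-57)
to(1.04,-.15,.19,-57)"
```

```text
[ 0.81  -0.129  0.212] 0.82 az -9.1 tilt [-4.12  0.55] q [ 0.144  0.798 -0.123  1.045  0.084  1.376 -0.976]
outward 10mm az-44: [ 2.4  9.7 -0.6]
at [ 0.8095 -0.1294  0.2119] yaw -58.0 slide [40.4 14.5 19. ] roll -1.0
at [ 0.8095 -0.1294  0.2119] yaw -58.0 slide [131.2  95.   10.2] roll -1.0
at [ 0.8095 -0.1294  0.2119] yaw -58.0 slide [185.1 140.5   5. ] roll -1.0
```

>>> send_rows([
  [32,15,15],
  [60,35,17],
  [90,60,14],
  [120,84,11],
  [145,105,9],
  [160,120,7],
  [160,120,7],
  [160,120,7],
], roll=[0,0,0,0,0,0,0,0], claw=[0.3,0.3,0.3,0.3,0.3,0.3,0.3,0.3])

```text
t: 15.12
eef_pos: [0.9452, -0.1644, 0.1812]
tool_rot: [-0.022, 0.967, 0.251, -0.031]
contact_force: [0.5, -1.7, -1.0]
gripper_width: 0.74
grasp_force: 67.8
```

```bash
python3 st.py
```

```text
[ 0.945 -0.164  0.181] 0.959 az -9.9 tilt [-4.03  1.51] q [ 0.032  1.264  0.693  0.291 -0.667  1.724 -0.846]
outward 10mm az-44: [ 2.9  9.6 -0.7]
```

```bash
cat > path.py <<'E'
from h import *
p,R=pose()
def leg(t,roll):
    global p,R
    d=R.inv().apply(np.array(t)-p)*1e3; print("leg",np.array(t),"slide",d.round(0),"n",(np.linalg.norm(d)/41.7).round(1),"roll",roll)
    p=np.array(t);R=R*Ro.from_euler("z",roll,degrees=True)
E
python3 - <<'E'
from path import *
leg((.68,.0,.28),0)
leg((.50,.25,.38),-48)
leg((.25,.46,.40),-48)
leg((-.06,.54,.40),-48)
leg((-.36,.42,.40),-36)
E
```

```text
leg [0.68 0.   0.28] slide [-156. -278.  -75.] n 7.8 roll 0
leg [0.5  0.25 0.38] slide [ -40. -311.  -80.] n 7.8 roll -48
leg [0.25 0.46 0.4 ] slide [ 149. -291.    3.] n 7.8 roll -48
leg [-0.06  0.54  0.4 ] slide [ 243. -207.   24.] n 7.7 roll -48
leg [-0.36  0.42  0.4 ] slide [ 283. -155.   18.] n 7.7 roll -36
```

>>> send_rows([
  [-19,-35,-9],
  [-39,-70,-18],
  [-58,-104,-28],
  [-78,-139,-37],
  [-98,-174,-46],
  [-117,-209,-56],
  [-137,-243,-65],
  [-156,-278,-75],
], roll=[0,0,0,0,0,0,0,0], claw=[0.3,0.3,0.3,0.3,0.3,0.3,0.3,0.3])

```text
t: 15.78
eef_pos: [0.6977, -0.0119, 0.2727]
tool_rot: [-0.022, 0.967, 0.251, -0.031]
contact_force: [1.4, 0.3, 0.0]
gripper_width: 0.735
grasp_force: 67.8
```

>>> send_rows([
  [-5,-39,-10],
  [-10,-78,-20],
  [-15,-117,-30],
  [-20,-156,-40],
  [-25,-195,-50],
  [-30,-234,-60],
  [-35,-273,-70],
  [-40,-311,-80],
], roll=[-6,-12,-18,-24,-30,-36,-42,-48], claw=[0.3,0.3,0.3,0.3,0.3,0.3,0.3,0.3])

```text
t: 16.45
eef_pos: [0.5185, 0.2383, 0.3726]
tool_rot: [-0.032, 0.78, 0.625, -0.019]
contact_force: [0.7, 0.7, -0.3]
gripper_width: 0.738
grasp_force: 67.8
```

>>> send_rows([
  [18,-36,0],
  [37,-73,1],
  [56,-109,1],
  [74,-146,2],
  [93,-182,2],
  [112,-218,2],
  [130,-255,3],
  [149,-291,3],
], roll=[-6,-12,-18,-24,-30,-36,-42,-48], claw=[0.3,0.3,0.3,0.3,0.3,0.3,0.3,0.3])

```text
t: 17.12
eef_pos: [0.2687, 0.4475, 0.3919]
tool_rot: [-0.037, 0.459, 0.888, -0.005]
contact_force: [0.6, 1.8, -1.0]
gripper_width: 0.739
grasp_force: 67.8
```

```bash
python3 st.py
python3 - <<'E'
from path import *
leg((-.06,.54,.40),-48)
leg((-.36,.42,.42),-36)
E
```

```text
[0.269 0.448 0.392] 0.522 az 59.0 tilt [-4.02  1.47] q [-1.404  0.108  0.335  1.701 -0.112  1.351 -0.428]
outward 10mm az-44: [-9.8  1.8 -0.7]
leg [-0.06  0.54  0.4 ] slide [ 265. -214.   17.] n 8.2 roll -48
leg [-0.36  0.42  0.42] slide [ 285. -154.   -2.] n 7.8 roll -36
```

>>> send_rows([
  [32,-26,2],
  [64,-52,4],
  [96,-78,6],
  [128,-104,8],
  [160,-130,10],
  [192,-156,12],
  [224,-182,14],
  [256,-208,16],
], roll=[-6,-12,-18,-24,-30,-36,-42,-48], claw=[0.3,0.3,0.3,0.3,0.3,0.3,0.3,0.3])

```text
t: 17.78
eef_pos: [-0.0486, 0.537, 0.4004]
tool_rot: [-0.036, 0.058, 0.998, 0.011]
contact_force: [0.3, 1.0, -0.8]
gripper_width: 0.74
grasp_force: 67.8
```

```bash
python3 st.py
python3 - <<'E'
from path import *
leg((-.30,.40,.42),-36)
E
```

```text
[-0.049  0.537  0.4  ] 0.539 az 95.2 tilt [-4.01  1.47] q [-1.747  0.117  0.011  1.664 -0.068  1.324 -0.266]
outward 10mm az-44: [-7.9 -6.1 -0.7]
leg [-0.3   0.4   0.42] slide [ 235. -165.   -5.] n 6.9 roll -36
```

>>> send_rows([
  [34,-24,0],
  [68,-48,0],
  [102,-72,0],
  [136,-95,0],
  [170,-119,0],
  [204,-143,0],
  [238,-167,0],
  [272,-190,0],
], roll=[-5,-10,-15,-20,-25,-30,-35,-40], claw=[0.3,0.3,0.3,0.3,0.3,0.3,0.3,0.3])

```text
t: 18.45
eef_pos: [-0.3403, 0.3797, 0.417]
tool_rot: [-0.03, -0.286, 0.957, 0.022]
contact_force: [-1.3, 0.8, -0.6]
gripper_width: 0.735
grasp_force: 67.8
```

>>> send_rows([
  [0,0,-40],
  [0,0,-80],
  [0,0,-120],
  [0,0,-160],
  [0,0,-200],
  [0,0,-240],
  [0,0,-280],
  [0,0,-290],
], roll=[0,0,0,0,0,0,0,0], claw=[0.3,0.3,0.3,0.3,0.3,0.3,0.3,0.3])

```text
t: 19.12
eef_pos: [-0.3188, 0.3752, 0.6992]
tool_rot: [-0.034, -0.283, 0.958, 0.03]
contact_force: [-0.2, 0.6, -1.7]
gripper_width: 0.742
grasp_force: 67.9
```

```bash
cat >> st.py <<'E'
v=np.degrees(M[:2,2]);print("jig x,y tilt",v@[.895,.447],v@[-.447,.895]);print("inward",R.inv().apply(-np.r_[p[:2],0]/np.hypot(*p[:2])*10).round(1))
E
python3 st.py
```

```text
[-0.319  0.375  0.699] 0.492 az 130.4 tilt [-4.75  2.23] q [-2.386  0.058  0.004  1.083 -0.031  1.913 -0.249]
outward 10mm az-44: [-2.2 -9.7 -0.9]
jig x,y tilt -3.2580851750596955 4.118753342880317
inward [-1.3 -9.9 -0.8]
```

>>> send_rows([
  [0,0,41],
  [0,0,82],
  [0,0,123],
  [0,0,164],
  [0,0,205],
  [0,0,246],
  [0,0,287],
  [0,0,328],
], roll=[0,0,0,0,0,0,0,0], claw=[0.3,0.3,0.3,0.3,0.3,0.3,0.3,0.3])

```text
t: 19.78
eef_pos: [-0.3434, 0.3838, 0.3643]
tool_rot: [-0.031, -0.284, 0.958, 0.026]
contact_force: [-1.9, 0.4, -1.7]
gripper_width: 0.738
grasp_force: 67.9
```

>>> send_rows([
  [-4,-30,25],
  [-8,-60,50],
  [-12,-90,75],
  [-16,-125,90],
  [-21,-165,95],
  [-26,-205,95],
  [-31,-240,95],
  [-31,-240,95],
], roll=[0,0,0,0,0,0,0,0], claw=[0.3,0.3,0.3,0.3,0.3,0.3,0.3,0.3])

```text
t: 20.45
eef_pos: [-0.1895, 0.1987, 0.2518]
tool_rot: [-0.03, -0.284, 0.958, 0.024]
contact_force: [2.0, 0.4, -1.0]
gripper_width: 0.736
grasp_force: 67.9
```

```bash
python3 st.py
```

```text
[-0.189  0.199  0.252] 0.275 az 133.6 tilt [-4.03  1.64] q [-2.392 -0.311 -0.114  2.379 -0.064  0.999 -0.321]
outward 10mm az-44: [-2.2 -9.7 -0.7]
jig x,y tilt -2.877336569595674 3.2727979442290995
inward [-1.8 -9.8 -0.7]
```

>>> send_rows([
  [-5,-30,0],
  [-10,-60,0],
  [-16,-90,0],
  [-22,-120,0],
  [-25,-140,0],
  [-25,-140,0],
  [-25,-140,0],
  [-25,-140,0],
], roll=[0,0,0,0,0,0,0,0], claw=[0.3,0.3,0.3,0.3,0.3,0.3,0.3,0.3])

```text
t: 21.12
eef_pos: [-0.1658, 0.1678, 0.2269]
tool_rot: [-0.027, -0.291, 0.956, 0.003]
contact_force: [-2.7, -2.2, -1.6]
gripper_width: 0.737
grasp_force: 67.8
```

```bash
python3 st.py
```

```text
[-0.166  0.168  0.227] 0.236 az 134.7 tilt [-3.06 -0.62] q [-1.873 -0.337 -0.506  2.434 -0.248  0.989 -0.06 ]
outward 10mm az-44: [-2.1 -9.8 -0.3]
jig x,y tilt -3.0133157133862634 0.8118426598944368
inward [-1.9 -9.8 -0.3]
```

>>> send_rows([
  [-2,-10,0],
  [-4,-20,0],
  [-6,-30,0],
  [-8,-40,0],
  [-8,-45,0],
  [-8,-45,0],
  [-8,-45,0],
  [-8,-45,0],
], roll=[0,0,0,0,0,0,0,0], claw=[0.3,0.3,0.3,0.3,0.3,0.3,0.3,0.3])

```text
t: 21.78
eef_pos: [-0.1537, 0.1637, 0.2275]
tool_rot: [-0.018, -0.284, 0.959, -0.011]
contact_force: [0.2, -1.2, -0.9]
gripper_width: 0.735
grasp_force: 67.8
```

```bash
python3 st.py
python3 - <<'E'
from path import *
leg((-.28,.36,.33),0)
leg((-.05,.52,.35),20)
leg((.25,.45,.35),0)
leg((.43,.20,.30),0)
M=R.as_matrix();print(np.degrees(np.arctan2(M[1,1],M[0,1])))
E
```

```text
[-0.154  0.164  0.228] 0.225 az 133.2 tilt [-1.66 -1.85] q [-1.9   -0.336 -0.47   2.435 -0.227  1.023 -0.081]
outward 10mm az-44: [-2.3 -9.7  0. ]
jig x,y tilt -2.3146110308697945 -0.9124313127364548
inward [-1.8 -9.8  0. ]
leg [-0.28  0.36  0.33] slide [   3.  232. -105.] n 6.1 roll 0
leg [-0.05  0.52  0.35] slide [-279.    9.  -32.] n 6.7 roll 20
leg [0.25 0.45 0.35] slide [-277. -136.   -6.] n 7.4 roll 0
leg [0.43 0.2  0.3 ] slide [-121. -283.   53.] n 7.5 roll 0
122.97520628667327
```

>>> send_rows([
  [0,30,-13],
  [1,60,-26],
  [1,90,-40],
  [2,120,-54],
  [2,150,-68],
  [3,180,-81],
  [3,207,-94],
  [3,232,-105],
], roll=[0,0,0,0,0,0,0,0], claw=[0.3,0.3,0.3,0.3,0.3,0.3,0.3,0.3])

```text
t: 22.45
eef_pos: [-0.2802, 0.3619, 0.3304]
tool_rot: [-0.019, -0.283, 0.959, -0.011]
contact_force: [-0.2, -0.9, -0.6]
gripper_width: 0.735
grasp_force: 67.7
```

```bash
python3 st.py
```

```text
[-0.28   0.362  0.33 ] 0.458 az 127.8 tilt [-1.69 -1.86] q [-1.876  0.059 -0.474  1.887 -0.018  1.205 -0.197]
outward 10mm az-44: [-2.3 -9.7  0. ]
jig x,y tilt -2.3418925491671616 -0.9095426483602028
inward [ -0.8 -10.    0.1]
```

>>> send_rows([
  [-36,1,-4],
  [-72,2,-8],
  [-108,3,-12],
  [-144,5,-16],
  [-180,6,-20],
  [-216,7,-24],
  [-250,8,-28],
  [-279,9,-32],
], roll=[3,6,9,12,15,18,20,20], claw=[0.3,0.3,0.3,0.3,0.3,0.3,0.3,0.3])

```text
t: 23.12
eef_pos: [-0.0466, 0.5214, 0.3498]
tool_rot: [-0.016, -0.111, 0.994, -0.015]
contact_force: [-1.3, 0.2, -0.5]
gripper_width: 0.74
grasp_force: 67.8
```

```bash
python3 st.py
python3 - <<'E'
from path import *
leg((.25,.45,.35),0)
leg((.44,.20,.30),6)
leg((.485,.13,.13),0)
M=R.as_matrix();print(np.degrees(np.arctan2(M[1,1],M[0,1])))
E
```

```text
[-0.047  0.521  0.35 ] 0.523 az 95.1 tilt [-1.63 -1.87] q [-1.583  0.159 -0.199  1.726 -0.003  1.286  0.014]
outward 10mm az-44: [-5.5 -8.4  0. ]
jig x,y tilt -2.2962266958353843 -0.945880161554087
inward [ 1.3 -9.9  0.3]
leg [0.25 0.45 0.35] slide [-273. -135.   -6.] n 7.3 roll 0
leg [0.44 0.2  0.3 ] slide [-132. -284.   53.] n 7.6 roll 6
leg [0.485 0.13  0.13 ] slide [-42. -70. 171.] n 4.5 roll 0
102.74214612853731
```

Run:
```python
from path import *
leg((.16,.45,.53),-13.8)
leg((.33,.365,.68),0)
```

```text
leg [0.16 0.45 0.53] slide [-179. -120. -184.] n 6.8 roll -13.8
leg [0.33  0.365 0.68 ] slide [-108. -154. -152.] n 5.8 roll 0
```

>>> send_rows([
  [-24,-16,-25],
  [-48,-32,-50],
  [-72,-48,-75],
  [-96,-64,-99],
  [-120,-80,-123],
  [-144,-96,-148],
  [-168,-112,-172],
  [-179,-120,-184],
], roll=[-2,-4,-6,-8,-10,-12,-13.8,-13.8], claw=[0.3,0.3,0.3,0.3,0.3,0.3,0.3,0.3])

```text
t: 23.78
eef_pos: [0.1616, 0.4482, 0.5335]
tool_rot: [-0.016, -0.229, 0.973, -0.011]
contact_force: [0.4, 0.5, -0.3]
gripper_width: 0.738
grasp_force: 67.8
```

>>> send_rows([
  [-18,-26,-25],
  [-36,-52,-50],
  [-54,-78,-75],
  [-72,-104,-100],
  [-90,-130,-125],
  [-108,-154,-150],
  [-108,-154,-180],
  [-108,-154,-200],
], roll=[0,0,0,0,0,0,0,0], claw=[0.3,0.3,0.3,0.3,0.3,0.3,0.3,0.3])

```text
t: 24.45
eef_pos: [0.3169, 0.3723, 0.654]
tool_rot: [-0.007, -0.229, 0.973, -0.004]
contact_force: [0.4, 0.1, -1.7]
gripper_width: 0.736
grasp_force: 67.8
```

```bash
python3 st.py
```

```text
[0.317 0.372 0.654] 0.489 az 49.6 tilt [-0.68 -0.62] q [-1.738  0.065  0.837  1.2   -0.054  1.913  1.114]
outward 10mm az-44: [-3.3 -9.4 -0. ]
jig x,y tilt -0.8857590142194615 -0.2525217578895865
inward [ 9.2 -3.9  0.2]
```

>>> send_rows([
  [0,0,-15],
  [0,0,-30],
  [0,0,-45],
  [0,0,-45],
  [0,0,-45],
  [0,0,-45],
  [0,0,-45],
  [0,0,-45],
], roll=[0,0,0,0,0,0,0,0], claw=[0.3,0.3,0.3,0.3,0.3,0.3,0.3,0.3])

```text
t: 25.12
eef_pos: [0.3158, 0.3734, 0.6702]
tool_rot: [0.006, -0.231, 0.973, 0.007]
contact_force: [-0.6, -0.2, -1.1]
gripper_width: 0.733
grasp_force: 67.8
```

```bash
python3 st.py;  python3 - <<'E'
from path import *
p0=p.copy()
leg((.38,.28,.33),0)
leg((.48,.128,.13),0)
M=R.as_matrix();print(np.degrees(np.arctan2(M[1,1],M[0,1])))
E
```

```text
[0.316 0.373 0.67 ] 0.489 az 49.8 tilt [0.53 0.9 ] q [-2.044  0.064  1.174  1.183 -0.066  1.915  1.143]
outward 10mm az-44: [-3.3 -9.4 -0. ]
jig x,y tilt 0.8782951229026262 0.5654293101248064
inward [ 9.2 -3.9 -0.2]
leg [0.38 0.28 0.33] slide [ -10. -116.  339.] n 8.6 roll 0
leg [0.48  0.128 0.13 ] slide [ -18. -183.  199.] n 6.5 roll 0
116.68511402819959
```

>>> send_rows([
  [-1,-13,39],
  [-2,-26,78],
  [-3,-40,117],
  [-4,-54,156],
  [-5,-67,195],
  [-7,-81,234],
  [-8,-94,273],
  [-9,-108,312],
], roll=[0,0,0,0,0,0,0,0], claw=[0.3,0.3,0.3,0.3,0.3,0.3,0.3,0.3])

```text
t: 25.78
eef_pos: [0.3756, 0.2849, 0.3558]
tool_rot: [0.006, -0.23, 0.973, 0.008]
contact_force: [0.9, 0.1, -0.1]
gripper_width: 0.734
grasp_force: 67.9
```

```bash
python3 st.py;  python3 - <<'E'
from path import *
leg((.489,.132,.13),0)
E
```

```text
[0.376 0.285 0.356] 0.471 az 37.2 tilt [0.51 1.03] q [-2.149 -0.188  1.266  1.913  0.184  1.27   1.096]
outward 10mm az-44: [-3.3 -9.4 -0.1]
jig x,y tilt 0.9175716740057567 0.690292813222297
inward [ 9.8 -1.8 -0.2]
leg [0.489 0.132 0.13 ] slide [ -29. -190.  224.] n 7.1 roll 0
```

>>> send_rows([
  [-4,-24,28],
  [-7,-48,56],
  [-11,-71,84],
  [-15,-95,112],
  [-18,-119,140],
  [-22,-143,168],
  [-25,-166,196],
  [-29,-190,224],
], roll=[0,0,0,0,0,0,0,0], claw=[0.3,0.3,0.3,0.3,0.3,0.3,0.3,0.3])

```text
t: 26.45
eef_pos: [0.4117, 0.1333, 0.2134]
tool_rot: [0.019, -0.23, 0.973, 0.008]
contact_force: [0.6, -0.9, -1.5]
gripper_width: 0.733
grasp_force: 68.4
```

```bash
python3 st.py;  python3 - <<'E'
from path import *
save("side","j1.png",(170,140,310,245),5)
leg((.4894,.1324,.0255),0)
E
```

```text
[0.412 0.133 0.213] 0.433 az 17.9 tilt [1.9  1.36] q [-2.053 -0.337  1.453  2.201  0.406  0.978  1.207]
outward 10mm az-44: [-3.3 -9.4  0.1]
jig x,y tilt 2.313937369403123 0.36926628230508346
inward [ 9.9  1.5 -0.4]
leg [0.4894 0.1324 0.0255] slide [-61. -37. 190.] n 4.9 roll 0
```

View pics/j1.png

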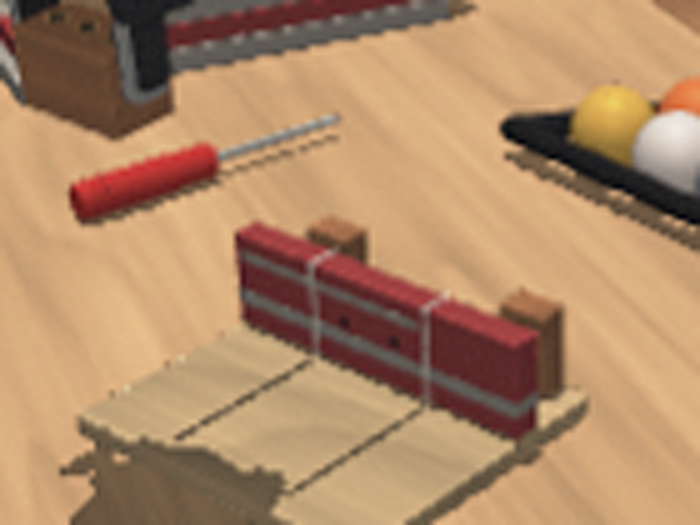

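>>> send_rows([
  [-15,-10,2],
  [-30,-20,4],
  [-45,-30,6],
  [-61,-37,10],
  [-61,-37,10],
  [-61,-37,10],
  [-61,-37,10],
  [-61,-37,10],
], roll=[0,0,0,0,0,0,0,0], claw=[0.3,0.3,0.3,0.3,0.3,0.3,0.3,0.3])

```text
t: 27.17
eef_pos: [0.4422, 0.1195, 0.2359]
tool_rot: [0.033, -0.231, 0.972, 0.008]
contact_force: [0.1, 0.5, -1.6]
gripper_width: 0.738
grasp_force: 68.4
```

```bash
python3 st.py;  python3 - <<'E'
from path import *
leg((.4894,.1324,.0255),0)
M=R.as_matrix();print(np.degrees(np.arctan2(M[1,1],M[0,1])))
E
```

```text
[0.442 0.119 0.236] 0.458 az 15.1 tilt [3.46 1.72] q [-2.01  -0.336  1.454  2.143  0.405  1.007  1.273]
outward 10mm az-44: [-3.3 -9.4  0.2]
jig x,y tilt 3.8697947908789745 -0.006399505225560997
inward [ 9.8  2.  -0.7]
leg [0.4894 0.1324 0.0255] slide [-34. -10. 213.] n 5.2 roll 0
116.74375166239658
```

>>> send_rows([
  [3,39,-11],
  [6,78,-22],
  [9,117,-33],
  [12,156,-44],
  [16,195,-55],
  [20,234,-66],
  [23,273,-77],
  [26,310,-85],
], roll=[0,0,0,0,0,0,0,0], claw=[0.3,0.3,0.3,0.3,0.3,0.3,0.3,0.3])

```text
t: 27.83
eef_pos: [0.2729, 0.3839, 0.3194]
tool_rot: [0.033, -0.232, 0.972, 0.008]
contact_force: [1.0, 0.5, -0.3]
gripper_width: 0.737
grasp_force: 68.3
```

```bash
python3 st.py
python3 - <<'E'
from path import *
leg((.40,.56,.30),0)
leg((.58,.32,.25),0)
leg((.66,.12,.22),0)
E
```

```text
[0.273 0.384 0.319] 0.471 az 54.6 tilt [3.46 1.76] q [-2.101 -0.049  0.985  1.992  0.091  1.124  0.886]
outward 10mm az-44: [-3.3 -9.4  0.2]
jig x,y tilt 3.880087493128087 0.028777955996624926
inward [ 8.8 -4.7 -0.6]
leg [0.4  0.56 0.3 ] slide [-191.  100.   32.] n 5.2 roll 0
leg [0.58 0.32 0.25] slide [ -49. -295.   53.] n 7.3 roll 0
leg [0.66 0.12 0.22] slide [  21. -215.   29.] n 5.2 roll 0
```

>>> send_rows([
  [-25,22,4],
  [-50,44,8],
  [-75,66,12],
  [-100,88,16],
  [-125,110,20],
  [-150,132,24],
  [-175,150,28],
  [-190,160,32],
], roll=[0,0,0,0,0,0,0,0], claw=[0.3,0.3,0.3,0.3,0.3,0.3,0.3,0.3])

```text
t: 28.5
eef_pos: [0.3737, 0.6143, 0.2974]
tool_rot: [0.033, -0.232, 0.972, 0.007]
contact_force: [-0.3, -0.5, -0.8]
gripper_width: 0.738
grasp_force: 68.5
```

```bash
python3 st.py
python3 - <<'E'
from path import *
leg((.60,.36,.25),0)
leg((.66,.10,.22),0)
leg((.489,.1324,.16),0)
E
```

```text
[0.374 0.614 0.297] 0.719 az 58.7 tilt [3.45 1.63] q [-1.678  0.612  0.897  1.448 -0.462  1.249  1.287]
outward 10mm az-44: [-3.3 -9.5  0.2]
jig x,y tilt 3.8132783980591882 -0.08182096506002587
inward [ 8.5 -5.3 -0.6]
leg [0.6  0.36 0.25] slide [ -84. -329.   54.] n 8.2 roll 0
leg [0.66 0.1  0.22] slide [  66. -259.   26.] n 6.4 roll 0
leg [0.489  0.1324 0.16  ] slide [142. 106.  51.] n 4.4 roll 0
```

>>> send_rows([
  [-10,-40,6],
  [-20,-80,12],
  [-31,-120,19],
  [-42,-160,26],
  [-52,-200,33],
  [-63,-240,40],
  [-73,-280,47],
  [-82,-318,53],
], roll=[0,0,0,0,0,0,0,0], claw=[0.3,0.3,0.3,0.3,0.3,0.3,0.3,0.3])

```text
t: 29.17
eef_pos: [0.5937, 0.3643, 0.2512]
tool_rot: [0.032, -0.231, 0.972, 0.007]
contact_force: [0.6, 0.3, -0.4]
gripper_width: 0.737
grasp_force: 68.5
```

>>> send_rows([
  [8,-36,3],
  [16,-72,6],
  [25,-108,10],
  [34,-144,14],
  [43,-180,18],
  [52,-215,22],
  [60,-245,25],
  [66,-265,26],
], roll=[0,0,0,0,0,0,0,0], claw=[0.3,0.3,0.3,0.3,0.3,0.3,0.3,0.3])

```text
t: 29.83
eef_pos: [0.6549, 0.096, 0.2212]
tool_rot: [0.032, -0.229, 0.973, 0.007]
contact_force: [0.2, -0.1, -0.8]
gripper_width: 0.737
grasp_force: 68.5
```

```bash
python3 st.py
python3 - <<'E'
from path import *
leg((.489,.1324,.13),0)
leg((.489,.1324,.04),0)
M=R.as_matrix();print(np.degrees(np.arctan2(M[1,1],M[0,1])))
E
```

```text
[0.655 0.096 0.221] 0.662 az 8.3 tilt [3.39 1.62] q [-0.815  0.555  0.847  1.692 -0.502  1.051  2.223]
outward 10mm az-44: [-3.3 -9.4  0.2]
jig x,y tilt 3.7578204198827234 -0.06539344360577382
inward [ 9.5  3.1 -0.6]
leg [0.489  0.1324 0.13  ] slide [138. 107.  82.] n 4.6 roll 0
leg [0.489  0.1324 0.04  ] slide [ 6.  0. 90.] n 2.2 roll 0
116.53581887155282
```

>>> send_rows([
  [24,18,10],
  [48,36,22],
  [72,54,36],
  [96,72,50],
  [120,92,66],
  [138,107,80],
  [138,107,82],
  [138,107,82],
], roll=[0,0,0,0,0,0,0,0], claw=[0.3,0.3,0.3,0.3,0.3,0.3,0.3,0.3])

```text
t: 30.5
eef_pos: [0.487, 0.1368, 0.1298]
tool_rot: [0.031, -0.232, 0.972, 0.008]
contact_force: [0.3, -0.3, -0.5]
gripper_width: 0.739
grasp_force: 68.3
```

```bash
python3 st.py
python3 - <<'E'
from path import *
leg((.489,.1324,.04),0)
leg((.489,.1324,.0225),0)
M=R.as_matrix();print(np.degrees(np.arctan2(M[1,1],M[0,1])))
E
```

```text
[0.487 0.137 0.13 ] 0.506 az 15.7 tilt [3.29 1.69] q [-1.077  0.412  0.853  2.136 -0.495  0.722  2.137]
outward 10mm az-44: [-3.3 -9.5  0.2]
jig x,y tilt 3.697770861327677 0.04530103231936246
inward [ 9.8  1.9 -0.6]
leg [0.489  0.1324 0.04  ] slide [ 6. -5. 90.] n 2.2 roll 0
leg [0.489  0.1324 0.0225] slide [ 1. -0. 17.] n 0.4 roll 0
116.84647830829572
```

>>> send_rows([
  [3,-3,35],
  [5,-4.5,70],
  [6,-5,90],
  [6,-5,98],
  [6,-5,101],
  [6,-5,103],
  [6,-5,104],
  [6,-5,104],
], roll=[0,0,0,0,0,0,0,0], claw=[0.3,0.3,0.3,0.3,0.3,0.3,0.3,0.3])

```text
t: 31.17
eef_pos: [0.4936, 0.1322, 0.028]
tool_rot: [0.034, -0.231, 0.972, 0.008]
contact_force: [0.2, 1.7, -0.1]
gripper_width: 0.738
grasp_force: 68.4
```

```bash
python3 st.py
python3 - <<'E'
from h import *
f=lambda n,x0,y0,x1,y1,s:cv2.resize(bot.read_camera(n)[y0:y1,x0:x1,::-1],None,fx=s,fy=s,interpolation=cv2.INTER_CUBIC)
cv2.imwrite("pics/k.png",f("side",180,170,300,255,6))
E
```

```text
[0.494 0.132 0.028] 0.511 az 15.0 tilt [3.6  1.78] q [-0.873  0.577  0.626  2.175 -0.719  0.521  2.334]
outward 10mm az-44: [-3.3 -9.4  0.2]
jig x,y tilt 4.014296710087019 -0.013903410922078002
inward [ 9.8  2.  -0.7]
```

View pics/k.png

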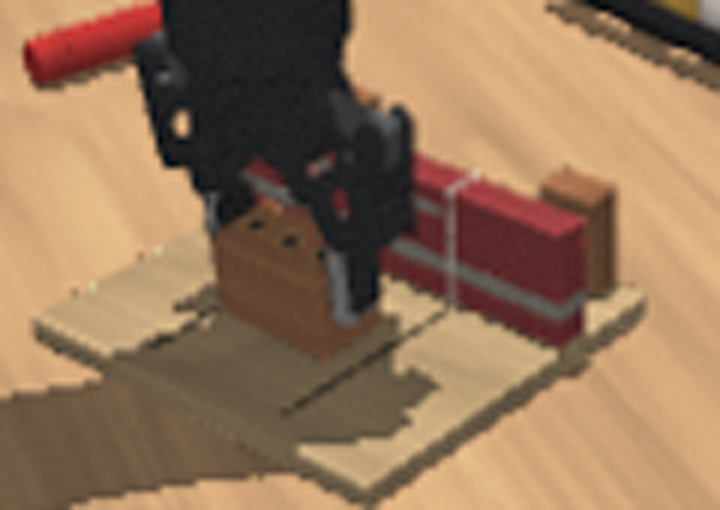

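Run:
```python
from h import *
th=np.radians(26.54);o=np.array([.5118,.1436])
def J(px,z):
    w=px2w("side",np.array(px)/6+[180,170],z)[:,:2]-o
    return (w@np.array([[np.cos(th),-np.sin(th)],[np.sin(th),np.cos(th)]])*1e3).round(1)
print("ledge bottom near corners R,L",J([(328,358),(220,305)],.0135))
print("ledge bottom far R",J([(382,322)],.0145))
print("right line",J([(285,411),(450,312)],.012),"left line",J([(150,345),(210,312)],.012))
print("base corners nearR, nearL",J([(368,492),(38,322)],.012), "white line top",J([(475,178),(330,155)],.07))
```

```text
ledge bottom near corners R,L [[-33.3 -30.1]
 [-32.5  35.9]]
ledge bottom far R [[  0. -30.]]
right line [[-70.7 -41.8]
 [ 26.9 -45. ]] left line [[-71.5  38.1]
 [-37.6  37. ]]
base corners nearR, nearL [[ -89.6 -105.9]
 [ -89.2   89.8]] white line top [[ 46.2 -45. ]
 [ 22.8  18. ]]
```

The picture shows the ledge low over the jig base, near bottom edge (220,305) to (328,358), right line (285,411) to (450,312), left line running into its left corner. It looks a few mm too far left, so I am cross-checking the jig's pose from the earlier clear side crop.

Run:
```python
from h import *
th=np.radians(26.54);o=np.array([.5118,.1436]);A=np.array([[np.cos(th),-np.sin(th)],[np.sin(th),np.cos(th)]])
def J(px,z): return ((px2w("side",(np.array(px)+.5)/5-.5+[170,160],z)[:,:2]-o)@A*1e3).round(1)
print("corners nearR nearL farR",J([(355,460),(80,320),(587,293)],.012).tolist())
print("Lline",J([(178,338),(310,262)],.012).tolist(),"Rline",J([(290,393),(425,310)],.012).tolist())
print("white front top L R",J([(312,163),(425,207)],.07).tolist())
# dark line localisation in code, row profiles of clean j0 crop and k crop
for f,org,s in(("j0.png",(170,160),5),("k.png",(180,170),6)):
    im=cv2.cvtColor(cv2.imread("pics/"+f),cv2.COLOR_BGR2GRAY).astype(float)
    for xj in(-75,-65,-55,-45):
        y=np.arange(-60,61,.5);w=o+np.c_[np.full_like(y,xj),y]@A.T/1e3
        q=w2px("side",np.c_[w,np.full(len(y),.012)]);q=(q-org+.5)*s-.5
        v=cv2.remap(im.astype(np.float32),q[:,:1].astype(np.float32),q[:,1:].astype(np.float32),1).ravel()
        d=v-cv2.blur(v.reshape(-1,1),(1,25)).ravel()
        l,r=y<0,y>0
        print(f,xj,"R",y[l][d[l].argmin()],d[l].min().round(),"L",y[r][d[r].argmin()],d[r].min().round())
```

```text
corners nearR nearL farR [[-89.6, -103.5], [-90.2, 91.6], [93.1, -99.1]]
Lline [[-70.2, 38.7], [25.4, 38.4]] Rline [[-69.6, -41.1], [27.7, -42.9]]
white front top L R [[32.3, 38.2], [33.9, -40.4]]
j0.png -75 R -43.0 -4.0 L 36.0 -5.0
j0.png -65 R -41.0 -45.0 L 39.5 -41.0
j0.png -55 R -41.0 -40.0 L 39.0 -32.0
j0.png -45 R -41.0 -52.0 L 39.0 -39.0
k.png -75 R -42.5 -3.0 L 41.0 -22.0
k.png -65 R -41.0 -18.0 L 40.5 -37.0
k.png -55 R -41.0 -18.0 L 37.5 -30.0
k.png -45 R -41.0 -23.0 L 52.0 -39.0
```

Run:
```python
from h import *
th=np.radians(26.54);o=np.array([.5118,.1436]);A=np.array([[np.cos(th),-np.sin(th)],[np.sin(th),np.cos(th)]])
J=lambda px,z:((px2w("side",(np.array(px)+.5)/6-.5+[180,170],z)[:,:2]-o)@A*1e3).round(1)
im=cv2.cvtColor(cv2.imread("pics/k.png"),cv2.COLOR_BGR2GRAY).astype(np.float32)
r=im[205:275,225:345]
b=cv2.GaussianBlur(r,(0,0),2)-cv2.GaussianBlur(r,(0,0),9)
for _ in range(6):
    y,x=np.unravel_index(b.argmin(),b.shape);print((x+225,y+205),b[y,x].round(),J([(x+225,y+205)],.0575)[0]);b[max(0,y-9):y+10,max(0,x-12):x+13]=99
p,R=pose();c=p+R.apply([0,0,-.0475+.018]);print("tcp jig",((p[:2]-o)@A*1e3).round(1),((c[:2]-o)@A*1e3).round(1),p)
```

```text
(np.int64(289), np.int64(241)) -26.0 [-24.9  -1.8]
(np.int64(256), np.int64(224)) -25.0 [-23.5  19.3]
(np.int64(321), np.int64(255)) -23.0 [-24.8 -20.3]
(np.int64(340), np.int64(248)) -20.0 [-15.8 -22.6]
(np.int64(239), np.int64(211)) -18.0 [-20.3  33. ]
(np.int64(225), np.int64(219)) -18.0 [-28.7  32.7]
tcp jig [-21.5  -1.9] [-23.6  -1.9] [0.49340935 0.13224904 0.02801865]
```

By code, the middle hole is at jig y -1.8 mm and the line centre at about -1 mm, so it is centred. Now I lower it, release so it sits flat, and grip again lower down.

>>> send_rows([
  [0,0,2],
  [0,0,4],
  [0,0,4],
  [0,0,4],
  [0,0,4],
  [0,0,6],
  [0,0,8],
  [0,0,9],
], roll=[0,0,0,0,0,0,0,0], claw=[0.3,0.3,0.3,0.88,0.88,0.88,0.88,0.88])

```text
t: 31.88
eef_pos: [0.4929, 0.1321, 0.0177]
tool_rot: [0.033, -0.231, 0.972, 0.008]
contact_force: [0.1, 0.8, -0.8]
gripper_width: 0.879
grasp_force: 0.0
```

>>> send_rows([
  [0,0,0],
  [0,0,0],
  [0,0,0],
  [0,0,0],
  [0,0,0],
  [0,0,0],
  [0,0,0],
  [0,0,0],
], roll=[0,0,0.2,0.2,0.2,0.2,0.2,0.2], claw=[0.88,0.3,0.3,0.3,0.3,0.3,0.3,0.3], force=60)

```text
t: 32.55
eef_pos: [0.4931, 0.1321, 0.0181]
tool_rot: [0.033, -0.229, 0.973, 0.008]
contact_force: [-1.5, 0.2, 5.4]
gripper_width: 0.737
grasp_force: 66.0
```

```bash
python3 st.py
python3 - <<'E'
from h import *
th=np.radians(26.54);d=np.array([np.cos(th),np.sin(th),0])
p,R=pose();print("yaw",np.degrees(np.arctan2(*R.as_matrix()[[1,0],1])));print("10mm along jig x",R.inv().apply(d*10).round(2),"jigy",R.inv().apply([-d[1]*10,d[0]*10,0]).round(2))
o=np.array([.5118,.1436]);q=p[:2]-o;print("jig",q@d[:2],q@[-d[1],d[0]])
E
```

```text
[0.493 0.132 0.018] 0.51 az 15.0 tilt [3.49 1.74] q [-0.856  0.593  0.604  2.176 -0.739  0.504  2.347]
outward 10mm az-44: [-3.3 -9.4  0.2]
jig x,y tilt 3.9010845589621717 -0.0034755690555917777
inward [ 9.8  2.  -0.7]
yaw 116.48758515612516
10mm along jig x [-9.98  0.01  0.68] jigy [ 0.01 10.   -0.  ]
jig -0.021890461707205548 -0.0019390403989544378
```

>>> send_rows([
  [-1,0.3,-0.3],
  [-6,0.7,0],
  [-12,0.7,0.4],
  [-18,0.7,0.8],
  [-24,0.7,1.2],
  [-30,0.7,1.6],
  [-33,0.7,1.8],
  [-33,0.7,1.8],
], roll=[0,0,0,0,0,0,0,0], claw=[0.3,0.3,0.3,0.3,0.3,0.3,0.3,0.3])

```text
t: 33.22
eef_pos: [0.5233, 0.148, 0.0184]
tool_rot: [0.033, -0.229, 0.973, 0.008]
contact_force: [0.6, 1.3, -0.7]
gripper_width: 0.743
grasp_force: 65.6
```

```bash
cat > f.py <<'E'
from h import *
th=np.radians(26.54);d=np.array([np.cos(th),np.sin(th)]);e=np.array([-d[1],d[0]])
p,R=pose();f=np.array(bot.get_obs()["contact_force"]);q=p[:2]-[.5118,.1436]
print("jig",(q@d*1e3).round(1),(q@e*1e3).round(1),"z",p[2].round(4),"F jig x,y,z",(f[:2]@d).round(1),(f[:2]@e).round(1),f[2].round(1))
E
python3 f.py
```

```text
jig 12.3 -1.2 z 0.0184 F jig x,y,z 1.1 0.9 -0.7
```

>>> send_rows([
  [0,0,0.3],
  [-1,0,0.5],
  [-2,0,0.6],
  [-3,0,0.7],
  [-4,0,0.7],
  [-5,0,0.8],
  [-6,0,0.9],
  [-6,0,0.9],
], roll=[0,0,0,0,0,0,0,0], claw=[0.3,0.3,0.3,0.3,0.3,0.3,0.3,0.3])

```text
t: 33.88
eef_pos: [0.5262, 0.1492, 0.0182]
tool_rot: [0.032, -0.229, 0.973, 0.008]
contact_force: [-5.6, -1.3, 9.6]
gripper_width: 0.737
grasp_force: 67.1
```

```bash
python3 f.py
```

```text
jig 15.4 -1.4 z 0.0182 F jig x,y,z -5.6 1.3 9.6
```

>>> send_rows([
  [0,0,-0.3],
  [-1,0,-0.25],
  [-2,0,-0.2],
  [-3,0,-0.15],
  [-4,0,-0.1],
  [-4,0,-0.1],
  [-4,0,-0.1],
  [-4,0,-0.1],
], roll=[0,0,0,0,0,0,0,0], claw=[0.3,0.3,0.3,0.3,0.3,0.3,0.3,0.3])

```text
t: 34.55
eef_pos: [0.5284, 0.1504, 0.0182]
tool_rot: [0.031, -0.229, 0.973, 0.008]
contact_force: [-10.1, -4.0, 13.3]
gripper_width: 0.739
grasp_force: 67.4
```

```bash
python3 f.py
```

```text
jig 17.9 -1.4 z 0.0182 F jig x,y,z -10.8 1.0 13.3
```

>>> send_rows([
  [0,0,-0.2],
  [0,0,-0.4],
  [0,0,-0.6],
  [0,0,-0.6],
  [0,0,-0.6],
  [0,0,-0.6],
  [0,0,-0.6],
  [0,0,-0.6],
], roll=[0,0,0,0,0,0,0,0], claw=[0.3,0.3,0.3,0.3,0.3,0.3,0.3,0.3])

```text
t: 35.22
eef_pos: [0.5285, 0.1504, 0.0183]
tool_rot: [0.031, -0.229, 0.973, 0.008]
contact_force: [-6.7, -3.6, 4.0]
gripper_width: 0.74
grasp_force: 66.0
```

```bash
python3 f.py
```

```text
jig 17.9 -1.3 z 0.0183 F jig x,y,z -7.6 -0.3 4.0
```

>>> send_rows([
  [-0.5,0,-0.1],
  [-1,0,-0.1],
  [-1.5,0,-0.1],
  [-2,0,-0.2],
  [-2.5,0,-0.2],
  [-3,0,-0.2],
  [-3,0,-0.2],
  [-3,0,-0.2],
], roll=[0,0,0,0,0,0,0,0], claw=[0.3,0.3,0.3,0.3,0.3,0.3,0.3,0.3])

```text
t: 35.88
eef_pos: [0.5301, 0.1512, 0.0183]
tool_rot: [0.029, -0.229, 0.973, 0.008]
contact_force: [-8.6, -4.2, 4.9]
gripper_width: 0.74
grasp_force: 66.2
```

```bash
python3 f.py
```

```text
jig 19.7 -1.4 z 0.0183 F jig x,y,z -9.6 0.0 4.9
```

>>> send_rows([
  [-0.5,0,-0.1],
  [-1,0,-0.2],
  [-1.5,0,-0.2],
  [-1.5,0,-0.2],
  [-1.5,0,-0.2],
  [-1.5,0,-0.2],
  [-1.5,0,-0.2],
  [-1.5,0,-0.2],
], roll=[0,0,0,0,0,0,0,0], claw=[0.3,0.3,0.3,0.3,0.3,0.3,0.3,0.3])

```text
t: 36.55
eef_pos: [0.5309, 0.1516, 0.0183]
tool_rot: [0.029, -0.229, 0.973, 0.008]
contact_force: [-9.4, -5.0, 3.1]
gripper_width: 0.741
grasp_force: 66.1
```

```bash
python3 f.py
python3 - <<'E'
from h import *
# line/hole check by code, side camera
th=np.radians(26.54);o=np.array([.5118,.1436]);A=np.array([[np.cos(th),-np.sin(th)],[np.sin(th),np.cos(th)]])
bgr=bot.read_camera("side")[:,:,::-1];g=cv2.cvtColor(bgr,cv2.COLOR_BGR2GRAY).astype(np.float32)
cv2.imwrite("pics/end.png",bgr)
def prof(P):
    q=w2px("side",P).astype(np.float32);return cv2.remap(g,q[:,:1],q[:,1:],1).ravel()
W=lambda xj,y,z:np.c_[o+np.c_[np.full_like(y,xj),y]@A.T/1e3,np.full(len(y),z)]
y=np.arange(-60,61,.5)
for xb in(36,38,40):
    v=prof(W(xb+3,y,.07));d=v-cv2.blur(v.reshape(-1,1),(1,41)).ravel();i=np.argsort(-d)[:8];print("board top white",xb,y[i])
best=[]
for xj in np.arange(8,30,1.):
    v=prof(W(xj,y,.052));k=[(np.mean([np.interp(c+s,y,v) for s in(-20,0,20)]),c) for c in np.arange(-10,10.5,.5)]
    m=min(k);best.append((m[0],xj,m[1]))
print(sorted(best)[:4])
E
```

```text
jig 20.6 -1.4 z 0.0183 F jig x,y,z -10.6 -0.2 3.1
board top white 36 [-60.  -59.5 -59.  -58.5 -58.  -57.5 -57.  -56.5]
board top white 38 [-59.  -58.5 -58.  -59.5 -57.5 -60.  -57.  -56.5]
board top white 40 [-57.5 -57.  -58.  -56.5 -58.5 -56.  -59.  -55.5]
[(np.float64(39.230143229166664), np.float64(21.0), np.float64(-1.0)), (np.float64(40.0830078125), np.float64(22.0), np.float64(-0.5)), (np.float64(42.607421875), np.float64(23.0), np.float64(0.0)), (np.float64(42.62109375), np.float64(20.0), np.float64(-1.5))]
```

Forces are steady: 10.6 N of push and 3 N down, and in the side view the holes are at y -1.0 mm with the line centre also at -1.0 mm. Handing in.

```bash
python3 -c "
from station import bot
print(bot.hand_in())"
```

```text
the job is handed in; nothing more can be done
None
```

I rang the bell (plunger pressed to its stop), then set the oak ledge on the jig, holes up. It is centred between the lines to about 1 mm and still held against the board with a push of about 10 N. I handed the job in at about 37 s, after a detour to undo a tool tilt I had caused with one wrong-way move; no result came back.

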